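# Press a badge and keep it under pressure

## Task

Pick up the blue round badge, balance it level and centred on the steel dome of the badge press's carriage while the carriage is still pulled out, and let go of it. Then slide the carriage fully home under the ram (it has an orange paddle for this), without losing the badge. Finally push the black knob down until the ram squeezes the badge and the lower edge of the knob stands in the green ring on the shaft, neither above it nor down in the red, and finish while still holding the knob there; leave the red badge and everything else alone.

Things in the scene. Friction and masses are not known exactly. Their poses are not given: they have to be found in the camera images.
- press: Badge press fixed to the worktop: blue base 150 x 310 x 15 mm. Origin on the worktop; z up; +y = the way the carriage slides home. The ram's vertical axis is at press (x, y) = (0, 100) mm. Column at x 44 to 76, y 70 to 130, and head over the ram at x -49 to 76, same y, 94 to 124 mm high.
- carriage (a joint): Aluminium carriage with dome and orange paddle, slides along press +y: 0 m = pulled out (dome 120 mm from the ram axis), 0.12 m = home against its stop, dome under the ram. Starts 0 to 30 mm in. Stays where left; about 1.5 N of friction.
- dome_top (a point): Apex of the steel dome on the carriage, 50 mm above the worktop. The dome is 64 mm across, its curvature radius 45 mm, with a flat only 8 mm across at the apex. Axes as the press. Moves with the carriage.
- paddle_top (a point): Centre of the top edge of the upright orange paddle of the carriage, 85 mm above the worktop and 105 mm from the dome towards press -y. The paddle is 44 mm wide (press x), 12 mm thick (press y) and 58 mm tall, free on both sides.
- ram (a joint): Ram (rubber foot 44 mm across on a 19 mm shaft), m, positive down; 0 = up, foot 76 mm above the worktop, 18 mm above a badge on the dome, which it meets at about 18 mm of travel (range end 22 mm). A spring lifts it: 3 N at the top, 6 N at 18 mm.
- knob (a joint): Travel of the knob down the ram's shaft, m, 0 to 0.022, against a stiffer spring: it gives from 5.5 N, so the ram first goes down to the badge, then the knob sinks 1 mm per further 0.5 N. Its lower edge enters the shaft's green ring at 8 mm and leaves it into the red at 16 mm; mid green is 12 mm, about 11.5 N.
- knob_top (a point): Centre of the top of the black mushroom knob, 54 mm across, 205 mm above the worktop when up; it goes down with the knob: about 30 mm (18 mm ram + 12 mm knob) at mid green with a badge in the press.
- badge_blue: Round badge with blue face and white rim, 50 mm diameter, 8 mm thick, about 30 g; origin at the centre of its underside, z up out of its face. Lies face up on the worktop, in either of two places.
- badge_red: The same badge with a red face; leave it. Same origin.
- mug: White mug with dots, 92 x 127 x 93 mm, bystander; origin under its centre.
- highlighter: Yellow highlighter, 23 x 106 x 14 mm, bystander; origin under its centre.
- kraft_box: Brown kraft carton, 100 x 60 x 90 mm, bystander; origin under its centre.
- hole_punch: Black two-hole punch, 128 x 151 x 69 mm, bystander; origin under its centre.
- sanitizer: Pump bottle with pink label, 52 x 75 x 180 mm, bystander; origin under its centre.

How it is judged:
By the outcome, as a careful person would: the job done as asked, in the order asked, and still so for the second after the job is handed in, while the arm keeps its last pose, push and grip.
It also fails if it takes over 72 s, if anything falls off the work surface, if the arm or the gripper's body presses on something with over 40 N, if the wrist force passes 120 N, or if a joint passes its speed limit or range.

## Robot

A 7-joint arm with a two-finger parallel gripper is mounted at the origin on a cart in front of the work surface, level with it; the furniture and walls round the work are solid. World frame = base frame: x ahead of the robot, y to its left, z up, the work surface at z = 0. Lengths are in m, angles in rad, forces in N, time in s.
With the tool pointing down it reaches from about 0.4 to 0.85 m from the base axis. Payload 10.4 kg.
Tool frame: the origin (TCP) lies at the very end of the fingers, on their centre line; the grasp point (between the pads) lies 19 mm behind it; z points along the fingers, y is the line along which they close (so a half turn about z gives the same grasp; the last joint's range is limited). The gripper opens to 85 mm and grips with 20 to 120 N. Pads are 22 mm wide; open, the fingers measure 114 mm over their backs; the gripper's body (76 mm by 85 mm) begins 54 mm behind the grasp point. The pads swing forward as they close: fully open they stand 13 mm farther back than shut.
Start: joints at [1.103, 0.332, -0.065, 1.46, 0.022, 1.35, -0.088], TCP at [0.269, -0.564, 0.231] pointing down, gripper open.
Joint ranges: [-2.6, 2.6], [-0.5, 2.12], [-1.47, 1.34], [0.16, 2.42], [-1.27, 4.41], [0.06, 2.06], [-2.6, 2.6]. Speed limits (rad/s): [2.22, 2.22, 2.79, 2.79, 3.14, 3.14, 3.14].

## Interface

Orientations are given as a unit quaternion [w, x, y, z].
In Python, from cell import bot gives the robot as it stands. The module is installed in compiled form; this text tells all that it offers.
- The arm moves only by the shell command python3 -m jog 'ROWS'. ROWS is text: rows parted by semicolons, each of 7 numbers parted by spaces: the turn, a rotation vector about the tool's x, y, z each as a share of 0.08 rad, from -1 to 1, then the shift along the tool's x, y, z each as a share of 5 cm, from -1 to 1, then the closure, from 0 (fully open) to 1 (shut). A call has 1 to 20 rows; each row shifts and turns the commanded pose from where the row before left it, along the tool's axes as they then stand; what a row does not reach is not made up. A row lasts 1/10 s, in which the tool goes at most 50 mm and 8.59 degrees, less where a joint would pass 70% of its speed; a pose out of reach is approached as far as the arm can. A call with a number of a shift or a turn outside -1 to 1 is refused whole. A call with a gripper value outside its range is refused whole. The fingers move at their own pace and stop on an object; the grip force is fixed at half the most. Time passes only in rows, so rows that do not move let the fingers close. It gives the time, the measured TCP pose, the force, the opening and the grip force at its end, in the units of the state.
- bot.state(): the state, without advancing time (a new reading comes with each control period).
- bot.camera(name): name is "scene" or "top"; returns a dict with "color" (384x512x3 uint8, red, green, blue), "mtx" (3x3 intrinsics, pixels), "rvec" (rotation vector, rad) and "tvec" (3), from world to camera coordinates, as OpenCV has them. Camera axes: x right, y down, z forward; pixel columns grow to the right and rows downward; lengths in m; the calibration is good to about 2 mm. A picture is of the moment at which its call begins. There is no depth.
- bot.job_done(): hands the job in; it is judged then, once.
The state is a dict: "time": time; "joint_positions": joint angles; "qd": joint speeds; "effort": joint torques, N m; "tool_pos": TCP position; "tool_rot": TCP orientation; "wrist_force": force on the tool from outside, world axes, zero at the start; "wrist_torque": the same for the moment, N m; "grip_width": finger opening in m; "grasp_force": force on a finger pad.
Only numpy, scipy, OpenCV 4.12 (cv2) and the standard library are available. Lean on these libraries where they do the work, as an engineer would, in place of code of your own. Each camera call takes 0.05 s, during which the arm holds its last target. There are 200 camera calls.

## Working session

There is one attempt and no reset: what is moved stays moved. The work goes in short steps, Python scripts to look and compute and a shell command to move; the robot and the scene stay as the last step left them, time stands still between calls to the robot, and variables do not carry over. Pictures are saved under pics/ and viewed, at most 10 in all, crops included, and the job is handed in when it is done.

```bash
mkdir -p pics; cat > h.py <<'E'
import numpy as np, cv2
from cell import bot
def cam(n):
    c=bot.camera(n); c['R']=cv2.Rodrigues(np.array(c['rvec'],float))[0]; c['t']=np.array(c['tvec'],float).ravel(); c['K']=np.array(c['mtx'],float); return c
def ray(c,u,v):
    d=c['R'].T@np.linalg.solve(c['K'],[u,v,1.]); return -c['R'].T@c['t'], d
def onz(c,u,v,z):
    o,d=ray(c,u,v); return o+d*(z-o[2])/d[2]
def proj(c,p):
    q=c['K']@(c['R']@np.array(p,float)+c['t']); return q[:2]/q[2]
def save(c,n,crop=None,s=1):
    im=c['color'][:,:,::-1]
    if crop: im=im[crop[1]:crop[3],crop[0]:crop[2]]
    cv2.imwrite('pics/'+n,cv2.resize(im,None,fx=s,fy=s,interpolation=cv2.INTER_CUBIC))
E
python3 - <<'E'
from h import *
for n in('scene','top'):
    c=cam(n); save(c,n+'0.png',s=1.5); print(n,-c['R'].T@c['t'],c['K'][0,0], c['R'][2])
s=bot.state(); print(s['tool_pos'],s['tool_rot'],s['wrist_force'],s['grip_width'],s['time'])
E
```

```text
scene [-0.5445532  -0.76141052  0.75849132] 366.1808786885453 [ 0.73876774  0.5167368  -0.43267229]
top [ 0.29565282 -0.01960399  1.55752539] 427.13596109547905 [ 0.17558517 -0.0088683  -0.9844243 ]
[ 0.26878986 -0.56386807  0.2306018 ] [-6.17518917e-04  9.75369644e-01  2.20575736e-01 -1.46346644e-04] [ 0.04208515 -0.43841246 -0.13023983] 0.08555652558154098 0.1
```

View pics/scene0.png

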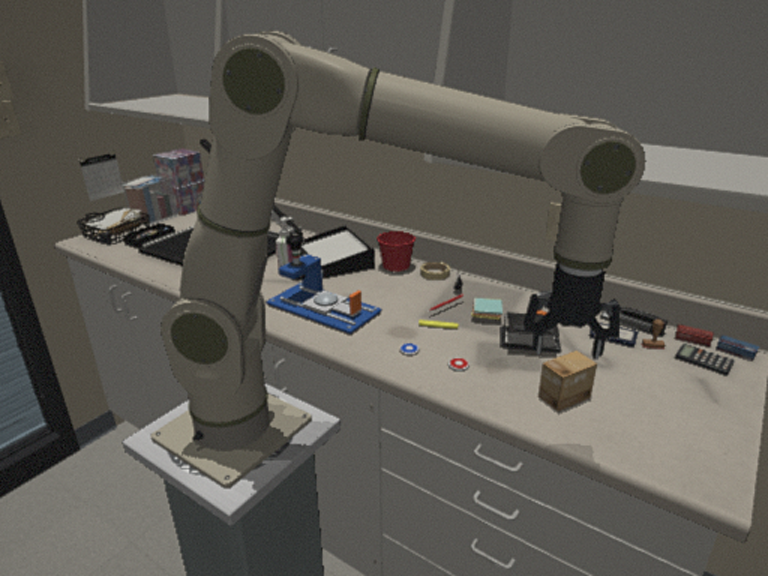

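View pics/top0.png

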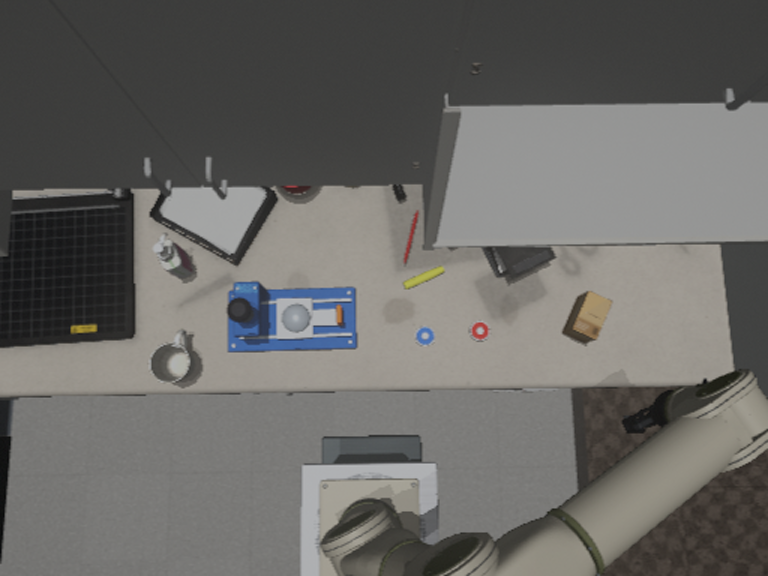

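The top view, in 1.5x pixels, shows the press at (292,320) with the knob at (240,308), the dome at (296,317) and the paddle at (339,316). The blue badge is at (425,336), the red badge at (480,331), the box at (590,315) and the highlighter at (425,277). The press +y axis points image left, roughly world +y.

```bash
cat > m.py <<'E'
from h import *
def big(m):
    cs,_=cv2.findContours(m.astype(np.uint8),cv2.RETR_EXTERNAL,cv2.CHAIN_APPROX_NONE); return sorted(cs,key=cv2.contourArea)[::-1]
def cen(k):
    M=cv2.moments(k); return M['m10']/M['m00'],M['m01']/M['m00']
if __name__=='__main__':
    for n in('top','scene'):
        c=cam(n); hsv=cv2.cvtColor(c['color'],cv2.COLOR_RGB2HSV); H,S,V=cv2.split(hsv)
        b=big((H>100)&(H<125)&(S>120)&(V>60)); print(n)
        for k in b[:4]:
            if cv2.contourArea(k)<15: continue
            u=cen(k); print('blue',cv2.contourArea(k),np.round(u,1),cv2.minAreaRect(k),onz(c,*u,.008).round(4))
            if cv2.contourArea(k)>800:
                for p in cv2.boxPoints(cv2.minAreaRect(k)): print('   corner',p.round(1),onz(c,*p,.015).round(4))
        for k in big(((H<4)|(H>174))&(S>150)&(V>80))[:4]:
            if cv2.contourArea(k)>15: u=cen(k); print('red',cv2.contourArea(k),np.round(u,1),onz(c,*u,.008).round(4))
        for k in big((H>=6)&(H<16)&(S>190)&(V>110))[:3]:
            if cv2.contourArea(k)>15: u=cen(k); print('orange',cv2.contourArea(k),np.round(u,1),cv2.minAreaRect(k),onz(c,*u,.085).round(4))
        for k in big((H>24)&(H<36)&(S>130)&(V>110))[:2]:
            if cv2.contourArea(k)>15: u=cen(k); print('yellow',cv2.contourArea(k),np.round(u,1),onz(c,*u,.014).round(4))
        if n=='top':
            g=cv2.cvtColor(c['color'],cv2.COLOR_RGB2GRAY)
            k=[k for k in big((V<45)) if 100<cv2.contourArea(k)<900 and abs(cen(k)[0]-160)<15 and abs(cen(k)[1]-206)<15]
            for q in k: print('knob',cen(q),cv2.minEnclosingCircle(q),onz(c,*cv2.minEnclosingCircle(q)[0],.200).round(4))
            im=c['color'][180:245,140:250,::-1]; cv2.imwrite('pics/press.png',cv2.resize(im,None,fx=7,fy=7,interpolation=cv2.INTER_CUBIC))
E
python3 m.py
```

```text
top
blue 1128.5 [198.7 216.9] ((194.41934204101562, 212.51568603515625), (39.95838165283203, 83.9153060913086), 88.45184326171875) [0.4769 0.1659 0.008 ]
   corner [151.9 193.7] [0.5641 0.3364 0.015 ]
   corner [235.8 191.4] [0.5679 0.0296 0.015 ]
   corner [236.9 231.4] [0.4216 0.027  0.015 ]
   corner [153.  233.6] [0.4181 0.3288 0.015 ]
blue 201.5 [164.7 195. ] ((162.5, 197.0), (18.0, 19.0), 90.0) [0.5596 0.291  0.008 ]
blue 73.0 [181.1 212.4] ((181.0, 212.5), (19.0, 4.0), 90.0) [0.4945 0.2302 0.008 ]
blue 70.0 [283.  223.5] ((283.0000305175781, 223.50003051757812), (9.192387580871582, 9.192388534545898), 45.0) [ 0.4481 -0.1406  0.008 ]
red 65.0 [319.6 219.7] [ 0.4599 -0.2745  0.008 ]
yellow 93.5 [282.1 184.4] [ 0.5917 -0.1409  0.014 ]
scene
blue 385.5 [213.7 208.2] ((214.924560546875, 205.47805786132812), (73.41129302978516, 20.268848419189453), 16.22019386291504) [0.4538 0.1581 0.008 ]
blue 128.0 [198.2 177.6] ((199.6000213623047, 177.20001220703125), (9.838699340820312, 26.832815170288086), 63.43495178222656) [0.6484 0.4272 0.008 ]
blue 78.5 [207.6 186.3] ((208.27586364746094, 185.31033325195312), (10.39893913269043, 12.998673439025879), 21.801406860351562) [0.5987 0.3212 0.008 ]
blue 33.0 [272.5 231.5] ((272.5, 231.5), (5.0, 9.0), 90.0) [ 0.4411 -0.1425  0.008 ]
red 68.5 [264.  160.1] [1.0235 0.2845 0.008 ]
red 36.0 [305.5 241.5] [ 0.4519 -0.2757  0.008 ]
yellow 43.0 [291.8 215.6] [ 0.5747 -0.1488  0.014 ]
```

View pics/press.png

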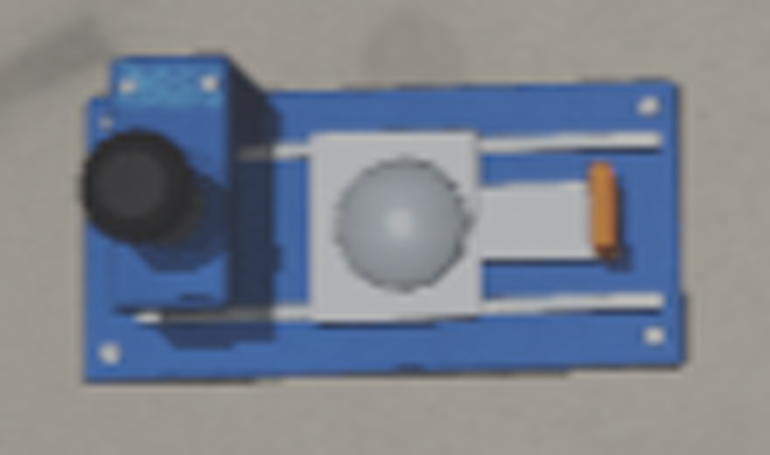

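The crop shows the knob circle at (138,187), the dome silhouette at (403,224) with radius 66, and the paddle top from x 588 to 615 centred at v 207. Next I'll fit these precisely and check them against the press layout.

```bash
python3 - <<'E'
from m import *
def px(u,v): return 140+(u+.5)/7-.5,180+(v+.5)/7-.5
A=[]
for i in range(4):
    c=cam('top'); 
    hsv=cv2.cvtColor(c['color'],cv2.COLOR_RGB2HSV); H,S,V=cv2.split(hsv)
    x,y,w,h=267,208,35,32
    s=lambda a:a[y:y+h,x:x+w]
    k=big((s(H)>95)&(s(H)<130)&(s(S)>80))[0]; (cx,cy),r=cv2.minEnclosingCircle(k)
    e=cv2.fitEllipse(k)
    A.append(np.r_[e[0][0]+x,e[0][1]+y,e[1]])
A=np.mean(A,0); print('badge blue ell',A, onz(c,A[0],A[1],.008).round(4))
kn=onz(c,*px(138,187),.197); do=onz(c,*px(403,224),.0366)
pa=onz(c,*px(601,207),.085)
print('knob',kn,'dome',do,'paddle',pa)
cr=[onz(c,*px(*p),.015) for p in((92,100),(677,80),(685,365),(84,381))]
for p in cr: print('corner',p.round(4))
d=cr[0]-cr[1]; d2=cr[3]-cr[2]; d3=cr[1]-cr[2];print(np.arctan2(-d[0],d[1]),np.arctan2(-d2[0],d2[1]),np.linalg.norm(d3),np.linalg.norm(d2),'ctr',np.mean(cr,0))
c2=cam('scene')
for n,p in(('badge',onz(c,A[0],A[1],.008)),('knob',[*kn[:2],.205]),('dome',[*do[:2],.05]),('pad',pa)): print(n,proj(c2,p))
cv2.imwrite('pics/sc_press.png',cv2.resize(c2['color'][140:245,170:300,::-1],None,fx=5.6,fy=5.6,interpolation=cv2.INTER_CUBIC))
s=bot.state(); print(cv2.Rodrigues(np.eye(3))[0].T, s['tool_rot'])
from scipy.spatial.transform import Rotation as R
q=s['tool_rot'];print(R.from_quat([*q[1:],q[0]]).as_matrix().round(3))
E
```

```text
badge blue ell [283.         223.55865669  10.27752209  10.84985447] [ 0.4479 -0.1406  0.008 ]
knob [0.49096419 0.2697882  0.197     ] dome [0.49282164 0.16805288 0.0366    ] paddle [0.49354745 0.06398274 0.085     ]
corner [0.5634 0.3335 0.015 ]
corner [0.5694 0.0279 0.015 ]
corner [0.4203 0.0251 0.015 ]
corner [0.4169 0.334  0.015 ]
0.0197933540047222 0.011065879296154026 0.14915465754859814 0.3088731208791401 ctr [0.49246995 0.18010877 0.015     ]
badge [273.05971305 230.53417994]
knob [196.50983731 156.35498393]
dome [217.37915005 195.20681193]
pad [236.68884625 193.99076403]
[[0. 0. 0.]] [-1.91432224e-05  9.75371921e-01  2.20566579e-01  3.63522478e-06]
[[ 0.903  0.43  -0.   ]
 [ 0.43  -0.903  0.   ]
 [ 0.    -0.    -1.   ]]
```

View pics/sc_press.png

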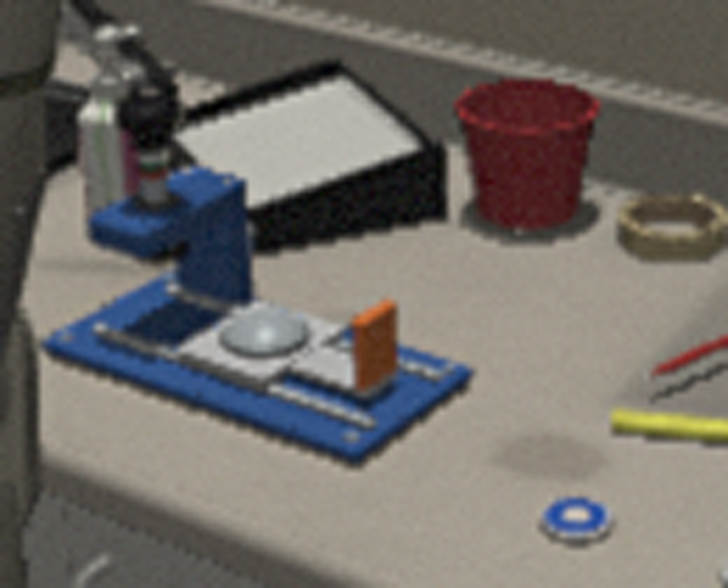

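All the measurements agree: dome to paddle is 104 mm, knob to dome is 102 mm so the carriage is about 18 mm in, and press yaw is about 0.012 rad. The scene view puts the apex near crop (265,312) and the paddle top near (375,310), matching the projections. I'll move over the badge.

```bash
python3 -m jog '0 0 0.92 0 0 0 0.28;0 0 0.92 0 0 0 0.28;0 0 0.92 0 0 0 0.28;0 0 0.92 0 0 0 0.28;0 0 0.92 0 0 0 0.28;0 0 0.92 0 0 0 0.28;0 0 0 0.3 -0.7 0 0.28;0 0 0 0.3 -0.7 0 0.28;0 0 0 0.3 -0.7 0 0.28;0 0 0 0.3 -0.7 0 0.28;0 0 0 0.3 -0.7 0 0.28;0 0 0 0.3 -0.7 0 0.28;0 0 0 0.3 -0.7 0 0.28;0 0 0 0.3 -0.7 0 0.28;0 0 0 0.3 -0.7 0 0.28;0 0 0 0.3 -0.7 0 0.28;0 0 0 0.3 -0.7 0 0.28;0 0 0 0.3 -0.7 0 0.28;0 0 0 0 0 0 0.28;0 0 0 0 0 0 0.28'
```

```text
time: 2.45
tool_pos: [0.4477, -0.1432, 0.2314]
tool_rot: [0.0, 1.0, 0.002, 0.0]
wrist_force: [-0.1, -0.3, 0.4]
grip_width: 0.0616
grasp_force: 0.0
```

```bash
python3 -m jog '0 0 0 0 -0.05 0.6 0.28;0 0 0 0 0 0.6 0.28;0 0 0 0 0 0.6 0.28;0 0 0 0 0 0.6 0.28;0 0 0 0 0 0.6 0.28;0 0 0 0 0 0.6 0.28;0 0 0 0 0 0.4 0.28;0 0 0 0 0 0.2 0.28;0 0 0 0 0 0 0.28'; python3 -m jog '0 0 0 0 0 0.06 0.28;0 0 0 0 0 0.06 0.28;0 0 0 0 0 0.06 0.28;0 0 0 0 0 0 0.28'; python3 - <<'E'
from h import *
c=cam('scene'); cv2.imwrite('pics/pre.png',cv2.resize(c['color'][170:270,220:330,::-1],None,fx=6,fy=6,interpolation=cv2.INTER_CUBIC))
E
```

```text
time: 3.35
tool_pos: [0.4466, -0.1419, 0.0204]
tool_rot: [-0.0, 1.0, 0.001, -0.001]
wrist_force: [0.3, 0.5, 1.0]
grip_width: 0.0616
grasp_force: 0.0
time: 3.75
tool_pos: [0.4476, -0.1412, 0.0124]
tool_rot: [0.0, 1.0, 0.002, 0.0]
wrist_force: [-0.0, -0.3, 0.3]
grip_width: 0.0614
grasp_force: 0.0
```

View pics/pre.png

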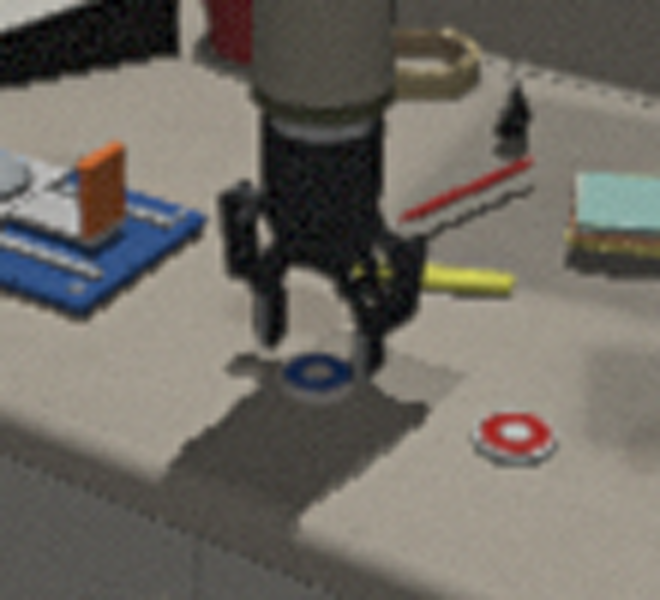

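The open fingers straddle the blue badge (crop 318,373), with tips still clear of the worktop. I'll go down gently until there's contact.

```bash
python3 -m jog '0 0 0 0 0 0.05 0.28;0 0 0 0 0 0.05 0.28;0 0 0 0 0 0.05 0.28;0 0 0 0 0 0 0.28;0 0 0 0 0 0 0.28' | sed -n '2p;4p'; python3 -m jog '0 0 0 0 0 0.04 0.28;0 0 0 0 0 0 0.28;0 0 0 0 0 0 0.28' | sed -n '2p;4p'; python3 -m jog '0 0 0 0 0 0.04 0.28;0 0 0 0 0 0 0.28;0 0 0 0 0 0 0.28' | sed -n '2p;4p'
```

```text
tool_pos: [0.4475, -0.1411, 0.0047]
wrist_force: [0.6, 0.4, -0.0]
tool_pos: [0.4476, -0.1411, 0.0028]
wrist_force: [0.4, 0.5, -0.4]
tool_pos: [0.4476, -0.1411, 0.0008]
wrist_force: [-0.5, 0.2, -0.1]
```

```bash
python3 -m jog '0 0 0 0 0 0.03 0.28;0 0 0 0 0 0 0.28;0 0 0 0 0 0 0.28' | sed -n '2p;4p'; python3 -m jog '0 0 0 0 0 0.03 0.28;0 0 0 0 0 0 0.28;0 0 0 0 0 0 0.28' | sed -n '2p;4p'
```

```text
tool_pos: [0.4476, -0.1411, -0.0007]
wrist_force: [-0.6, -0.9, -0.1]
tool_pos: [0.4476, -0.1411, -0.0022]
wrist_force: [0.8, 0.2, -0.1]
```

```bash
python3 -m jog '0 0 0 0 0 0 0.34;0 0 0 0 0 0 0.38;0 0 0 0 0 0 0.42;0 0 0 0 0 0 0.46;0 0 0 0 0 0 0.5;0 0 0 0 0 0 0.5;0 0 0 0 0 0 0.5' | sed -n '2,9p'
```

```text
tool_pos: [0.4477, -0.1412, -0.0015]
tool_rot: [0.0, 1.0, 0.002, -0.0]
wrist_force: [-3.8, 1.0, 10.7]
grip_width: 0.047
grasp_force: 59.7
```

```bash
python3 -c "
from h import *
print(np.round(bot.state()['joint_positions'],3))"; python3 -m jog '0 0 0 0 0 -0.04 0.45;0 0 0 0 0 0 0.36;0 0 0 0 0 0 0.28;0 0 0 0 0 0 0.28;0 0 1 0 0 0 0.28;0 0 1 0 0 0 0.28;0 0 1 0 0 0 0.28' | sed -n '2,9p';  python3 -c "
from h import *
print(np.round(bot.state()['joint_positions'],3))"
```

```text
[ 0.551  0.303 -0.376  2.067  0.154  0.798 -1.485]
tool_pos: [0.4475, -0.1411, -0.0003]
tool_rot: [-0.0, 0.993, -0.12, -0.0]
wrist_force: [-0.1, -0.7, -0.0]
grip_width: 0.0617
grasp_force: 0.0
[ 0.517  0.296 -0.338  2.068  0.136  0.798 -1.713]
```

Positive rotation runs joint 7 towards its limit, so I'll rotate the other way, to yaw +90°.

```bash
python3 -m jog '0 0 -1 0 0 0 0.28;0 0 -1 0 0 0 0.28;0 0 -1 0 0 0 0.28;0 0 -1 0 0 0 0.28;0 0 -1 0 0 0 0.28;0 0 -1 0 0 0 0.28;0 0 -1 0 0 0 0.28;0 0 -1 0 0 0 0.28;0 0 -1 0 0 0 0.28;0 0 -1 0 0 0 0.28;0 0 -1 0 0 0 0.28;0 0 -1 0 0 0 0.28;0 0 -1 0 0 0 0.28;0 0 -1 0 0 0 0.28;0 0 -1 0 0 0 0.28;0 0 -1 0 0 0 0.28;0 0 -1 0 0 0 0.28;0 0 -1 0 0 0 0.28;0 0 -1 0 0 0 0.28;0 0 -1 0 0 0 0.28' >/dev/null; python3 -m jog '0 0 -1 0 0 0 0.28;0 0 -1 0 0 0 0.28;0 0 -0.74 0 0 0 0.28;0 0 0 0 0 0 0.28;0 0 0 0 0 0 0.28'; python3 -c "
from h import *
from scipy.spatial.transform import Rotation as R
s=bot.state();q=s['tool_rot'];print(R.from_quat([*q[1:],q[0]]).as_matrix().round(4),np.round(s['joint_positions'],3))"
```

```text
time: 9.4
tool_pos: [0.4476, -0.1412, -0.0003]
tool_rot: [-0.0, 0.704, 0.711, 0.0]
wrist_force: [0.6, 0.2, 0.4]
grip_width: 0.0618
grasp_force: 0.0
[[-0.0097  1.     -0.    ]
 [ 1.      0.0097  0.    ]
 [ 0.     -0.     -1.    ]] [ 0.79   0.347 -0.642  2.055  0.28   0.825 -0.005]
```

```bash
python3 -m jog '0 0 0 0 0 0 0.36;0 0 0 0 0 0 0.42;0 0 0 0 0 0 0.5;0 0 0 0 0 0 0.5;0 0 0 0 0 0 0.5;0 0 0 0 0 0 0.5;0 0 0 0 0 0 0.5' | sed -n '2,9p';python3 -m jog '0 0 0 0 0 0 0.38;0 0 0 0 0 0 0.3;0 0 0 0 0 0 0.28;0 0 0 0 0 -0.4 0.28;0 0 0 0 0 -0.8 0.28;0 0 0 -0.6 0 -0.8 0.28;0 0 0 -0.8 0 0 0.28;0 0 0 -0.8 0 0 0.28;0 0 0 -0.8 0 0 0.28;0 0 0 -0.6 0 0 0.28;0 0 0 -0.4 0 0 0.28'; python3 - <<'E'
from m import *
A=[]
for i in range(3):
    c=cam('top'); 
    hsv=cv2.cvtColor(c['color'],cv2.COLOR_RGB2HSV); H,S,V=cv2.split(hsv)
    x,y,w,h=267,208,35,32
    s=lambda a:a[y:y+h,x:x+w]
    k=big((s(H)>95)&(s(H)<130)&(s(S)>80))[0]; e=cv2.fitEllipse(k); A.append(np.r_[e[0][0]+x,e[0][1]+y,e[1]])
    # weighted: saturation-moment
    W=np.clip(s(S).astype(float)-60,0,None)*((s(H)>95)&(s(H)<130)); yy,xx=np.mgrid[y:y+h,x:x+w]; p=((W*xx).sum()/W.sum(),(W*yy).sum()/W.sum()); print(p,onz(c,*p,.008).round(4))
A=np.mean(A,0); print(A,onz(c,A[0],A[1],.008).round(4))
save(c,'chk.png',(130,150,400,260),2.9)
E
```

```text
tool_pos: [0.4477, -0.1412, 0.0005]
tool_rot: [0.0, 0.703, 0.711, -0.0]
wrist_force: [-4.0, 1.0, 12.3]
grip_width: 0.0468
grasp_force: 59.5
time: 11.2
tool_pos: [0.4491, -0.3438, 0.0995]
tool_rot: [-0.0, 0.704, 0.71, -0.0]
wrist_force: [-0.0, 0.7, -0.2]
grip_width: 0.0612
grasp_force: 0.0
(np.float64(283.29463015647224), np.float64(223.6802987197724)) [ 0.4474 -0.1417  0.008 ]
(np.float64(283.2905861456483), np.float64(223.6792184724689)) [ 0.4474 -0.1417  0.008 ]
(np.float64(283.29932456452184), np.float64(223.6788126555279)) [ 0.4474 -0.1417  0.008 ]
[283.26712036 223.87055206  10.18000793  10.46521378] [ 0.4467 -0.1416  0.008 ]
```

View pics/chk.png

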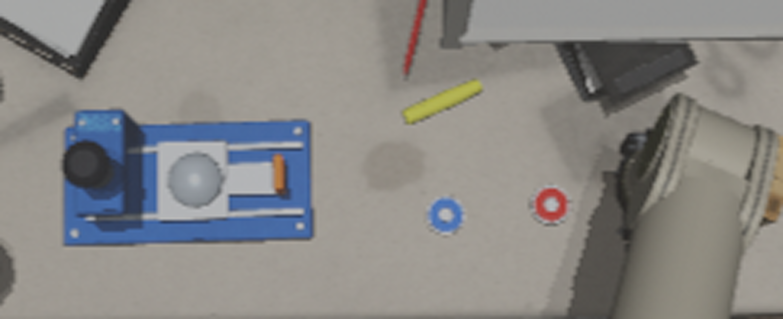

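The badge is at crop (446,215), undisturbed and centred. The camera's reading agrees with the TCP to within 0.5 mm, and the red badge at (551,206) hasn't moved. I'll refine the dome position while it's in view.

```bash
python3 - <<'E'
from m import *
F=[]
for i in range(4): c=cam('top'); F.append(c['color'].astype(float))
im=np.mean(F,0)[190:234,175:222]; g=cv2.resize(im,None,fx=8,fy=8,interpolation=cv2.INTER_CUBIC).clip(0,255)
V=g.max(2)
m0=(403/7-35)*8,(224/7-10)*8
print([int(V[int(m0[1]),int(m0[0]+k*8)]) for k in range(-14,15)])
print([int(V[int(m0[1]+k*8),int(m0[0])]) for k in range(-14,15)])
def fit():
    # radial edge: max outward brightening between r 7.5 and 11 px
    cx,cy=m0
    for it in range(3):
        P=[]
        for a in np.linspace(0,2*np.pi,120,endpoint=False):
            rs=np.arange(7.2*8,11.2*8,.5); xs=cx+rs*np.cos(a); ys=cy+rs*np.sin(a)
            v=cv2.remap(cv2.GaussianBlur(V,(0,0),4).astype(np.float32),xs[None].astype(np.float32),ys[None].astype(np.float32),cv2.INTER_LINEAR)[0]
            i=np.argmax(np.gradient(v)); P.append((xs[i],ys[i]))
        P=np.array(P,np.float32); e=cv2.fitEllipseDirect(P); cx,cy=e[0]
        r=np.hypot(*(P-e[0]).T); ok=abs(r-np.median(r))<8; e=cv2.fitEllipseDirect(P[ok]); cx,cy=e[0]
    return e,ok.sum()
e,n=fit(); u,v=175+(e[0][0]+.5)/8-.5,190+(e[0][1]+.5)/8-.5
print(e,n,u,v,onz(c,u,v,.0366).round(4), 'diam mm',np.array(e[1])/8/c['K'][0,0]*1520)
s=bot.state();print(s['tool_pos'])
E
```

```text
[160, 172, 182, 181, 167, 148, 148, 152, 156, 158, 162, 168, 177, 182, 181, 178, 169, 160, 156, 152, 149, 145, 137, 119, 146, 178, 182, 182, 182]
[142, 162, 186, 183, 167, 141, 139, 150, 156, 161, 164, 166, 176, 182, 181, 182, 175, 165, 158, 154, 151, 148, 136, 127, 162, 186, 183, 167, 121]
((179.31080627441406, 176.66444396972656), (153.2144317626953, 156.3763427734375), 68.67618560791016) 120 196.97635078430176 211.64555549621582 [0.4926 0.1686 0.0366] diam mm [68.15333919 69.55983067]
[ 0.4502576  -0.33980999  0.09985515]
```

```bash
python3 -m jog '0 0 0 0.4 0 0 0.28;0 0 0 0.8 0 0 0.28;0 0 0 0.8 0 0 0.28;0 0 0 0.8 0 0 0.28;0 0 0 0.8 0 0 0.28;0 0 0 0.4 0 0.2 0.28;0 0 0 0 0 0.8 0.28;0 0 0 0 0 0.6 0.28;0 0 0 0 0 0.3 0.28;0 0 0 0 0 0.1 0.28;0 0 0 0 0 0 0.28;0 0 0 0 0 0 0.28'
```

```text
time: 12.75
tool_pos: [0.4485, -0.1414, 0.001]
tool_rot: [0.001, 0.703, 0.711, 0.0]
wrist_force: [1.0, 0.5, -0.1]
grip_width: 0.0618
grasp_force: 0.0
```

```bash
python3 -m jog '0 0 0 0 0 0 0.34;0 0 0 0 0 0 0.4;0 0 0 0 0 0 0.46;0 0 0 0 0 0 0.5;0 0 0 0 0 0 0.5;0 0 0 0 0 0 0.5;0 0 0 0 0 0 0.5;0 0 0 0 0 0 0.5' ; python3 -m jog '0 0 0 0 0 -0.2 0.5;0 0 0 0 0 -0.4 0.5;0 0 0 0 0 -0.6 0.5;0 0 0 0 0 -0.6 0.5;0 0 0 0 0 -0.6 0.5;0 0 0 0 0 -0.4 0.5;0 0 0 0 0 0 0.5;0 0 0 0 0 0 0.5'
```

```text
time: 13.55
tool_pos: [0.4482, -0.1415, 0.0012]
tool_rot: [0.001, 0.703, 0.711, -0.0]
wrist_force: [-5.3, 1.1, 16.1]
grip_width: 0.0467
grasp_force: 58.8
time: 14.35
tool_pos: [0.4476, -0.1413, 0.1401]
tool_rot: [0.001, 0.703, 0.711, -0.0]
wrist_force: [0.7, -0.3, -0.6]
grip_width: 0.0465
grasp_force: 61.5
```

```bash
python3 -m jog '0 0 0 0.2 0.05 0 0.5;0 0 0 0.4 0.05 0 0.5;0 0 0 0.5 0.06 0 0.5;0 0 0 0.5 0.08 0 0.5;0 0 0 0.5 0.08 0 0.5;0 0 0 0.5 0.08 0 0.5;0 0 0 0.5 0.08 0 0.5;0 0 0 0.5 0.08 0 0.5;0 0 0 0.5 0.08 0 0.5;0 0 0 0.5 0.08 0 0.5;0 0 0 0.5 0.08 0 0.5;0 0 0 0.5 0.08 0 0.5;0 0 0 0.4 0.08 0 0.5;0 0 0 0.2 0.08 0 0.5;0 0 0 0 0 0 0.5;0 0 0 0 0 0 0.5;0 0 0 0 0 0 0.5'; python3 - <<'E'
from h import *
c=cam('scene'); cv2.imwrite('pics/over.png',cv2.resize(c['color'][130:230,165:275,::-1],None,fx=6,fy=6,interpolation=cv2.INTER_CUBIC))
from scipy.spatial.transform import Rotation as R
s=bot.state();q=s['tool_rot'];print(R.from_quat([*q[1:],q[0]]).as_matrix().round(4),s['tool_pos'])
E
```

```text
time: 16.05
tool_pos: [0.4959, 0.1682, 0.1395]
tool_rot: [0.0, 0.703, 0.711, -0.0]
wrist_force: [-0.7, -0.6, -0.2]
grip_width: 0.0459
grasp_force: 61.5
[[-1.010e-02  9.999e-01 -2.000e-04]
 [ 9.999e-01  1.010e-02 -7.000e-04]
 [-7.000e-04 -2.000e-04 -1.000e+00]] [0.49600238 0.16826478 0.13963326]
```

View pics/over.png

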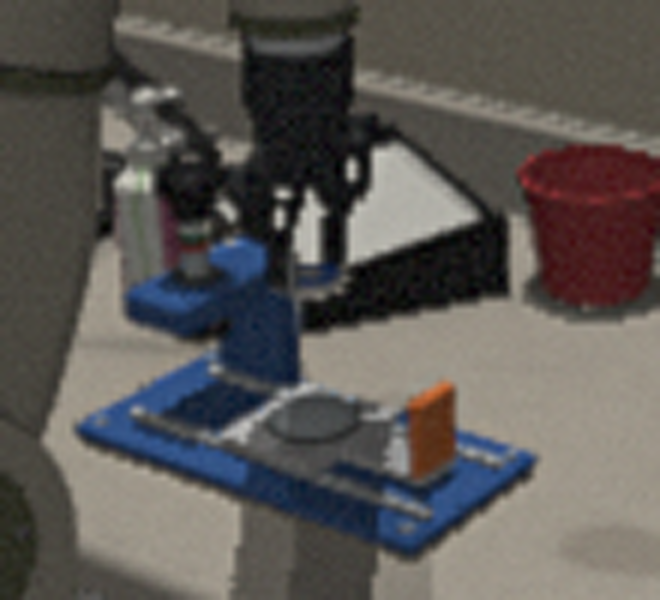

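The badge is held level in the fingertips at crop (318,270), with the dome at (318,415) below it. I'll correct the offset and lower.

```bash
python3 -m jog '0 0 0 0.02 -0.06 0.2 0.5;0 0 0 0 0 0.4 0.5;0 0 0 0 0 0.4 0.5;0 0 0 0 0 0.3 0.5;0 0 0 0 0 0.2 0.5;0 0 0 0 0 0.06 0.5;0 0 0 0 0 0 0.5;0 0 0 0 0 0 0.5;0 0 0 0 0 0 0.5'
```

```text
time: 17.0
tool_pos: [0.4935, 0.1706, 0.0625]
tool_rot: [0.0, 0.703, 0.711, 0.0]
wrist_force: [0.5, 0.8, -0.2]
grip_width: 0.0465
grasp_force: 61.5
```

```bash
python3 -m jog '0 0 0 -0.02 -0.01 0.08 0.5;0 0 0 0 0 0.06 0.5;0 0 0 0 0 0.04 0.5;0 0 0 0 0 0 0.5;0 0 0 0 0 0 0.5;0 0 0 0 0 0 0.5' | sed -n '2,4p';python3 -m jog '0 0 0 0 0 0.02 0.5;0 0 0 0 0 0 0.5;0 0 0 0 0 0 0.5' | sed -n '2,4p'
```

```text
tool_pos: [0.4926, 0.1695, 0.0529]
tool_rot: [0.0, 0.703, 0.711, 0.0]
wrist_force: [-0.6, -0.1, -0.1]
tool_pos: [0.4925, 0.1694, 0.0518]
tool_rot: [0.0, 0.703, 0.711, -0.0]
wrist_force: [-0.7, 0.3, -0.6]
```

```bash
for i in 1 2; do python3 -m jog '0 0 0 0 0 0.012 0.5;0 0 0 0 0 0 0.5;0 0 0 0 0 0 0.5' | sed -n '2p;4p';done
```

```text
tool_pos: [0.4926, 0.1694, 0.0514]
wrist_force: [-0.6, -1.5, 3.1]
tool_pos: [0.4926, 0.1696, 0.0512]
wrist_force: [-3.3, -2.0, 9.8]
```

```bash
python3 -m jog '0 0 0 0 0 -0.01 0.5;0 0 0 0 0 0 0.5;0 0 0 0 0 0 0.47;0 0 0 0 0 0 0.46;0 0 0 0 0 0 0.45;0 0 0 0 0 0 0.44' | sed -n '2,9p';  python3 -m jog '0 0 0 0 0 0 0.43;0 0 0 0 0 0 0.42;0 0 0 0 0 0 0.41;0 0 0 0 0 0 0.4;0 0 0 0 0 0 0.39;0 0 0 0 0 0 0.38;0 0 0 0 0 0 0.36;0 0 0 0 0 0 0.34;0 0 0 0 0 0 0.32;0 0 0 0 0 0 0.3;0 0 0 0 0 0 0.28;0 0 0 0 0 0 0.24;0 0 0 0 0 0 0.2'; python3 - <<'E'
from h import *
c=cam('scene'); cv2.imwrite('pics/rel.png',cv2.resize(c['color'][150:220,175:260,::-1],None,fx=8,fy=8,interpolation=cv2.INTER_CUBIC))
E
```

```text
tool_pos: [0.4926, 0.1695, 0.051]
tool_rot: [0.0, 0.703, 0.711, 0.0]
wrist_force: [-0.4, 0.2, 2.3]
grip_width: 0.0478
grasp_force: 29.7
time: 20.4
tool_pos: [0.4925, 0.1694, 0.0511]
tool_rot: [0.0, 0.703, 0.711, -0.0]
wrist_force: [0.7, 0.1, 0.1]
grip_width: 0.0679
grasp_force: 0.0
```

View pics/rel.png

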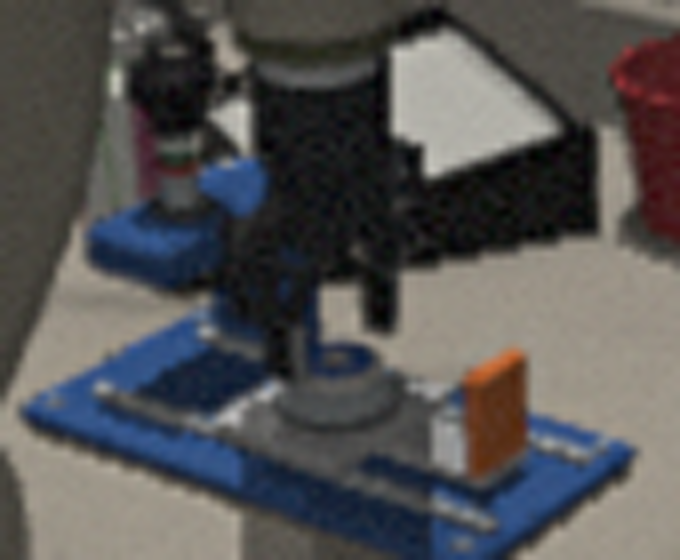

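The badge sits level on the dome at crop (345,360) and the fingers are clear. I'll lift straight up, shut the fingers and go behind the paddle.

```bash
python3 -m jog '0 0 0 0 0 -0.05 0.15;0 0 0 0 0 -0.15 0.1;0 0 0 0 0 -0.3 0.1;0 0 0 0 0 -0.4 0.1;0 0 0 0 0 -0.5 0.1;0 0 0 0 0 -0.5 0.1;0 0 0 0 0 -0.3 0.1;0 0 0 -0.3 0 0 1;0 0 0 -0.5 0 0 1;0 0 0 -0.6 0 0 1;0 0 0 -0.6 0 0 1;0 0 0 -0.5 0 0 1;0 0 0 -0.4 0 0 1;0 0 0 -0.1 0 0 1;0 0 0 0 0 0 1;0 0 0 0 0 0 1' ; python3 - <<'E'
from m import *
F=[cam('top') for i in range(2)]; c=F[0]
im=c['color']; 
hsv=cv2.cvtColor(im,cv2.COLOR_RGB2HSV)[190:235,178:222]; H,S,V=cv2.split(hsv)
W=np.clip(S.astype(float)-60,0,None)*((H>95)&(H<130)); yy,xx=np.mgrid[190:235,178:222]
cs=big((W>20)); print([(cv2.contourArea(k),np.round(np.array(cen(k))+[178,190],2)) for k in cs if cv2.contourArea(k)>20])
u=np.array([197.,211.6]); mk=np.hypot(xx-proj(c,[.4926,.1694,.058])[0],yy-proj(c,[.4926,.1694,.058])[1])<9.5; W=W*mk
p=((W*xx).sum()/W.sum(),(W*yy).sum()/W.sum()); print(p,onz(c,*p,.058).round(4))
cv2.imwrite('pics/place.png',np.hstack([cv2.resize(im[180:245,140:250,::-1],None,fx=7,fy=7,interpolation=cv2.INTER_CUBIC)]))
E
```

```text
time: 22.05
tool_pos: [0.4942, 0.0208, 0.1613]
tool_rot: [-0.0, 0.702, 0.712, 0.0]
wrist_force: [0.2, 0.7, -0.6]
grip_width: 0.0001
grasp_force: 0.0
[(280.5, array([199.6 , 228.95])), (189.0, array([195.92, 195.41])), (95.0, array([180.5, 212.5])), (87.0, array([196.14, 211.04])), (47.0, array([214.76, 219.06])), (21.5, array([212.59, 203.53]))]
(np.float64(196.10706113108859), np.float64(211.0310559006211)) [0.492  0.1691 0.058 ]
```

View pics/place.png

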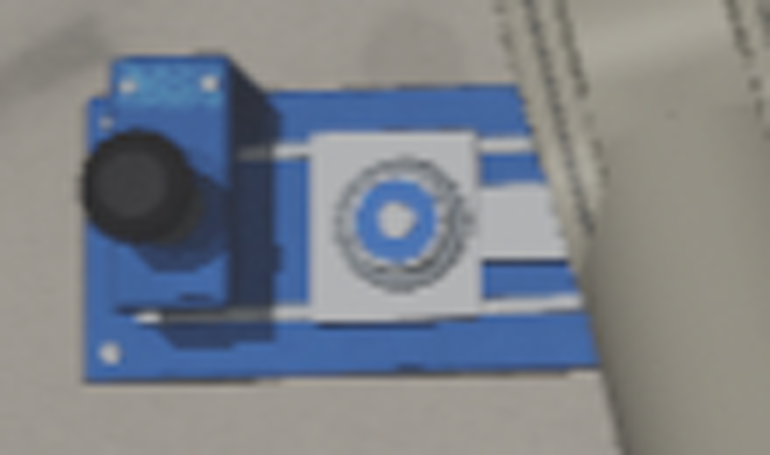

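The badge at crop (398,219) is concentric with the dome: it measures (0.492,0.169) against the dome's (0.493,0.169). I'll lower behind the paddle and approach slowly.

```bash
python3 -m jog '0 0 0 0 0 0.3 1;0 0 0 0 0 0.5 1;0 0 0 0 0 0.5 1;0 0 0 0 0 0.5 1;0 0 0 0 0 0.3 1;0 0 0 0 0 0.1 1;0 0 0 0.1 0 0 1;0 0 0 0.1 0 0 1;0 0 0 0.08 0 0 1;0 0 0 0.04 0 0 1;0 0 0 0 0 0 1;0 0 0 0 0 0 1'
```

```text
time: 23.35
tool_pos: [0.4942, 0.0353, 0.0513]
tool_rot: [0.0, 0.703, 0.711, 0.0]
wrist_force: [0.6, -0.5, -0.8]
grip_width: 0.0003
grasp_force: 0.0
```

```bash
python3 -m jog '0 0 0 0.03 0 0 1;0 0 0 0.03 0 0 1;0 0 0 0.03 0 0 1;0 0 0 0.02 0 0 1;0 0 0 0.02 0 0 1;0 0 0 0.02 0 0 1;0 0 0 0.02 0 0 1;0 0 0 0.02 0 0 1;0 0 0 0.02 0 0 1;0 0 0 0.02 0 0 1;0 0 0 0.02 0 0 1;0 0 0 0.02 0 0 1;0 0 0 0.02 0 0 1;0 0 0 0.02 0 0 1;0 0 0 0.03 0 0 1;0 0 0 0.04 0 0 1;0 0 0 0.05 0 0 1;0 0 0 0.06 0 0 1;0 0 0 0.07 0 0 1;0 0 0 0.07 0 0 1'
```

```text
time: 25.35
tool_pos: [0.4936, 0.0673, 0.0511]
tool_rot: [-0.0, 0.703, 0.711, -0.0]
wrist_force: [-0.4, -1.1, 1.3]
grip_width: 0.0001
grasp_force: 0.8
```

```bash
python3 -m jog '0 0 0 0.07 0 0 1;0 0 0 0.07 0 0 1;0 0 0 0.07 0 0 1;0 0 0 0.07 0 0 1;0 0 0 0.07 0 0 1;0 0 0 0.07 0 0 1;0 0 0 0.07 0 0 1;0 0 0 0.07 0 0 1;0 0 0 0.07 0 0 1;0 0 0 0.07 0 0 1;0 0 0 0.07 0 0 1;0 0 0 0.07 0 0 1;0 0 0 0.07 0 0 1;0 0 0 0.07 0 0 1;0 0 0 0.06 0 0 1;0 0 0 0.05 0 0 1;0 0 0 0.04 0 0 1;0 0 0 0.03 0 0 1;0 0 0 0.02 0 0 1;0 0 0 0.02 0 0 1' | sed -n '2,4p'; python3 -m jog '0 0 0 0.02 0 0 1;0 0 0 0.02 0 0 1;0 0 0 0.02 0 0 1;0 0 0 0.02 0 0 1;0 0 0 0.02 0 0 1;0 0 0 0.02 0 0 1' | sed -n '2,4p'
```

```text
tool_pos: [0.493, 0.1269, 0.0511]
tool_rot: [0.0, 0.703, 0.711, -0.0]
wrist_force: [-2.4, -1.1, -0.3]
tool_pos: [0.4929, 0.133, 0.0511]
tool_rot: [0.0, 0.703, 0.711, 0.0]
wrist_force: [-1.0, -1.0, -0.3]
```

```bash
python3 -m jog '0 0 0 0.03 0 0 1;0 0 0 0.03 0 0 1;0 0 0 0.03 0 0 1;0 0 0 0.03 0 0 1;0 0 0 0.02 0 0 1;0 0 0 0.02 0 0 1;0 0 0 0.02 0 0 1;0 0 0 0.02 0 0 1;0 0 0 0.02 0 0 1' | sed -n '2p;4p'; for i in 1 2 3; do python3 -m jog '0 0 0 0.01 0 0 1;0 0 0 0.01 0 0 1;0 0 0 0 0 0 1' | sed -n '2p;4p'; done
```

```text
tool_pos: [0.4928, 0.144, 0.0511]
wrist_force: [-0.9, -1.1, -0.5]
tool_pos: [0.4928, 0.145, 0.0511]
wrist_force: [-0.0, -0.2, -0.8]
tool_pos: [0.4928, 0.146, 0.0511]
wrist_force: [-0.8, -1.3, -0.9]
tool_pos: [0.4928, 0.147, 0.0511]
wrist_force: [-1.3, -1.5, 0.1]
```

```bash
for i in 1 2 3 4; do python3 -m jog '0 0 0 0.01 0 0 1;0 0 0 0.01 0 0 1;0 0 0 0.01 0 0 1;0 0 0 0 0 0 1' | sed -n '1,2p;4p'; done
```

```text
time: 30.15
tool_pos: [0.4928, 0.1485, 0.0511]
wrist_force: [0.3, -2.1, 0.1]
time: 30.55
tool_pos: [0.4928, 0.15, 0.0511]
wrist_force: [-1.2, -1.9, 0.7]
time: 30.95
tool_pos: [0.4928, 0.1503, 0.0511]
wrist_force: [-2.0, -6.7, 4.3]
time: 31.35
tool_pos: [0.4928, 0.1502, 0.0511]
wrist_force: [-3.3, -12.7, 8.7]
```

The carriage is against its stop (y force rose to 12.7 N, no more motion). I'll back off, rise and go above the knob.

```bash
python3 -m jog '0 0 0 -0.04 0 0 1;0 0 0 -0.04 0 0 1;0 0 0 -0.1 0 0 1;0 0 0 -0.2 0 0 1;0 0 0 -0.3 0 0 1;0 0 0 0 0 -0.3 1;0 0 0 0 0 -0.6 1;0 0 0 0 0 -0.7 1;0 0 0 0 0 -0.7 1;0 0 0 0 0 -0.7 1;0 0 0 0 0 -0.7 1;0 0 0 0 0 -0.3 1;0 0 0 0 0 0 1' | sed -n '1,2p;4p'; python3 - <<'E'
from m import *
c=cam('scene')
save(c,'home.png',(175,140,275,215),8)
cv2.imwrite('pics/x.png',c['color'][:,:,::-1])
for p in([.4917,.271,.058],[.4917,.271,.205],[.4917-.025,.271,.054]): print(proj(c,p))
hsv=cv2.cvtColor(c['color'],cv2.COLOR_RGB2HSV);H,S,V=cv2.split(hsv)
for k in big((H>=4)&(H<18)&(S>150)&(V>80))[:2]: print('orange',cv2.contourArea(k),cen(k))
E
```

```text
time: 32.65
tool_pos: [0.4939, 0.1198, 0.2537]
wrist_force: [0.6, -0.5, -0.7]
[199.08455956 187.68819129]
[196.41841397 156.24462171]
[195.19305506 190.6232749 ]
orange 65.0 (217.12564102564102, 194.37435897435896)
orange 15.5 (376.30107526881716, 212.11827956989245)
```

View pics/home.png

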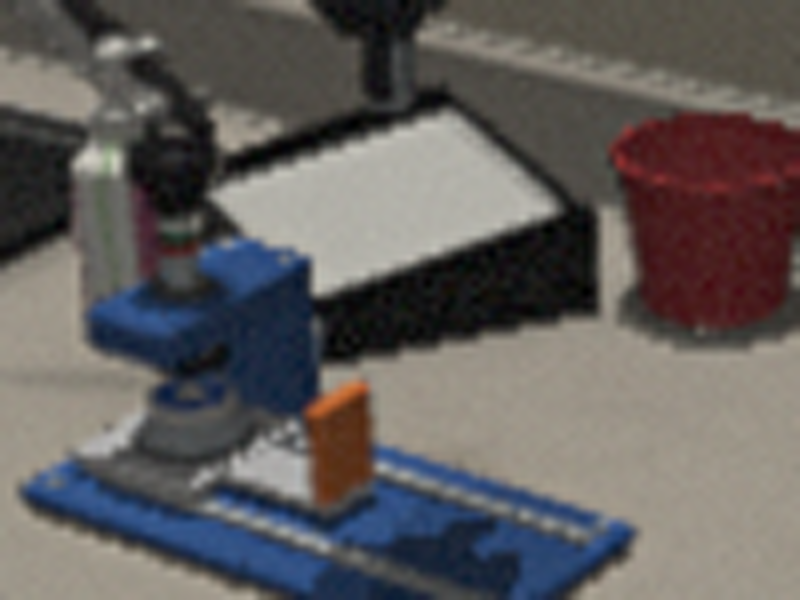

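The badge is still level on the dome at crop (190,393), now under the ram foot, with the paddle home at (340,440). Next is the knob.

```bash
python3 -m jog '0 0 0 0.2 -0.01 0 1;0 0 0 0.4 0 0 1;0 0 0 0.5 0 0 1;0 0 0 0.5 0 0 1;0 0 0 0.5 0 0 1;0 0 0 0.5 0 0 1;0 0 0 0.3 0 0.1 1;0 0 0 0.12 0 0.3 1;0 0 0 0 0 0.2 1;0 0 0 0 0 0.1 1;0 0 0 0 0 0 1;0 0 0 0 0 0 1'; python3 -m jog '0 0 0 0 0 0.03 1;0 0 0 0 0 0.03 1;0 0 0 0 0 0.03 1;0 0 0 0 0 0.03 1;0 0 0 0 0 0 1;0 0 0 0 0 0 1' | sed -n '1,2p;4p'
```

```text
time: 33.9
tool_pos: [0.4911, 0.2691, 0.2162]
tool_rot: [0.0, 0.703, 0.711, -0.0]
wrist_force: [-0.0, 0.3, 0.4]
grip_width: 0.0003
grasp_force: 0.0
time: 34.5
tool_pos: [0.4908, 0.2699, 0.2101]
wrist_force: [0.2, 0.1, 0.7]
```

```bash
python3 -m jog '0 0 0 0 0 0.03 1;0 0 0 0 0 0.03 1;0 0 0 0 0 0.03 1;0 0 0 0 0 0.03 1;0 0 0 0 0 0.03 1;0 0 0 0 0 0 1;0 0 0 0 0 0 1' | sed -n '1,2p;4p'; python3 -m jog '0 0 0 0 0 0.04 1;0 0 0 0 0 0.04 1;0 0 0 0 0 0.04 1;0 0 0 0 0 0.04 1;0 0 0 0 0 0.03 1;0 0 0 0 0 0.03 1;0 0 0 0 0 0 1;0 0 0 0 0 0 1' | sed -n '1,2p;4p'
```

```text
time: 35.2
tool_pos: [0.4909, 0.2699, 0.2027]
wrist_force: [-0.9, -0.9, 3.5]
time: 36.0
tool_pos: [0.4909, 0.2699, 0.1917]
wrist_force: [-1.4, -1.2, 5.4]
```

```bash
python3 -m jog '0 0 0 0 0 0.04 1;0 0 0 0 0 0.04 1;0 0 0 0 0 0.04 1;0 0 0 0 0 0.04 1;0 0 0 0 0 0.04 1;0 0 0 0 0 0 1;0 0 0 0 0 0 1' | sed -n '1,2p;4p'; python3 -m jog '0 0 0 0 0 0.03 1;0 0 0 0 0 0.03 1;0 0 0 0 0 0.03 1;0 0 0 0 0 0 1;0 0 0 0 0 0 1;0 0 0 0 0 0 1' | sed -n '1,2p;4p'
```

```text
time: 36.7
tool_pos: [0.4909, 0.27, 0.182]
wrist_force: [-1.2, -1.4, 8.2]
time: 37.3
tool_pos: [0.4909, 0.27, 0.1778]
wrist_force: [-2.5, -3.0, 10.4]
```

```bash
python3 -m jog '0 0 0 0 0 0.03 1;0 0 0 0 0 0.03 1;0 0 0 0 0 0 1;0 0 0 0 0 0 1;0 0 0 0 0 0 1;0 0 0 0 0 0 1' | sed -n '1,2p;4p'; python3 - <<'E'
from m import *
c=cam('scene'); im=c['color']; cv2.imwrite('pics/fin.png',im[:,:,::-1])
for v in range(152,178): print(v, im[v,193:202].tolist()[1::3])
for z in(.133,.175): print(z,proj(c,[.4909,.270,z]))
s=bot.state();print(s['tool_pos'],s['wrist_force'])
E
```

```text
time: 37.9
tool_pos: [0.491, 0.27, 0.1749]
wrist_force: [-3.3, -1.9, 11.8]
152 [[24, 27, 18], [29, 28, 28], [22, 25, 25]]
153 [[20, 24, 25], [18, 17, 20], [48, 45, 44]]
154 [[26, 21, 23], [22, 19, 23], [76, 72, 69]]
155 [[17, 14, 17], [13, 18, 21], [33, 36, 33]]
156 [[23, 18, 26], [35, 35, 37], [24, 23, 29]]
157 [[19, 22, 17], [66, 63, 66], [35, 37, 34]]
158 [[9, 11, 11], [65, 69, 66], [85, 80, 71]]
159 [[30, 30, 28], [66, 66, 66], [137, 131, 123]]
160 [[26, 29, 27], [65, 67, 67], [47, 46, 40]]
161 [[22, 23, 26], [65, 62, 64], [28, 32, 32]]
162 [[25, 19, 20], [65, 66, 67], [55, 57, 53]]
163 [[30, 28, 31], [68, 69, 68], [70, 68, 62]]
164 [[44, 43, 39], [64, 68, 67], [23, 23, 25]]
165 [[6, 15, 14], [32, 35, 34], [1, 2, 5]]
166 [[16, 18, 18], [20, 16, 19], [15, 14, 15]]
167 [[16, 6, 6], [16, 20, 18], [20, 21, 21]]
168 [[19, 20, 19], [20, 23, 19], [29, 28, 24]]
169 [[23, 22, 25], [16, 11, 10], [44, 41, 33]]
170 [[27, 20, 22], [13, 16, 18], [65, 61, 59]]
171 [[40, 29, 31], [12, 17, 17], [24, 36, 53]]
172 [[47, 29, 38], [25, 27, 24], [18, 32, 50]]
173 [[57, 42, 45], [26, 26, 23], [31, 40, 59]]
174 [[56, 48, 52], [51, 29, 25], [30, 32, 38]]
175 [[32, 39, 38], [68, 26, 24], [36, 29, 31]]
176 [[30, 30, 37], [48, 49, 44], [22, 30, 30]]
177 [[27, 37, 53], [27, 36, 41], [37, 40, 55]]
0.133 [197.79503797 172.07785632]
0.175 [197.02400079 162.97980505]
[0.49101003 0.27001002 0.17490755] [-3.34594158 -2.74765048 12.34470384]
```

```bash
python3 -m jog '0 0 0 0 0 0 1;0 0 0 0 0 0 1;0 0 0 0 0 0 1' | sed -n '1,2p;4p'; python3 -c "
from cell import bot
print(bot.job_done())"
```

```text
time: 38.25
tool_pos: [0.491, 0.27, 0.1749]
wrist_force: [-3.2, -3.0, 12.0]
the job is handed in; nothing more can be done
None
```

The job is handed in at 38 s: the blue badge is on the dome under the ram, the carriage is home, and the arm is holding the knob at about 12 mm of travel and 12 N, which is mid green going by height and force since I didn't view the ring itself.

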